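Block out the packed carton

ROBOT

A 6-joint arm with a two-finger parallel gripper is mounted at the origin on the work surface. World frame = base frame: x ahead of the robot, y to its left, z up, the work surface at z = 0. Lengths are in m, angles in degrees, forces in N, time in s.
With the tool pointing down it reaches from about 0.4 to 0.825 m from the base axis. Payload 7 kg.
Tool frame: the origin (TCP) lies midway between the tips of the shut fingers; the grasp point (between the pads) lies r.pinch_z behind it (r.pinch_z is the distance from the TCP to the grasp point, in m); z points along the fingers, y is the line along which they close (so a half turn about z gives the same grasp; the last joint's range is limited). The gripper opens to 88 mm and grips with 3 to 60 N. Pads are 19 mm wide; open, the fingers measure 130 mm over their backs; the gripper's body (78 mm by 193 mm) begins 47 mm behind the grasp point.
Start: joints at [-54.425, 20.546, 0.682, 0, -70.136, -16.507], TCP at [0.22, -0.638, 0.227] pointing down, gripper open.
Joint ranges: [-176.03, 176.03], [-82.01, 121.73], [-58.28, 71.71], [-173.87, 95.51], [-174.79, -0.11], [-173.66, 173.66]. Speed limits (degrees/s): [136.94, 136.94, 172.46, 180, 180, 180].

INTERFACE

Orientations are given as [roll, pitch, yaw] about the fixed x, y, z axes, in that order (R = Rz(yaw) Ry(pitch) Rx(roll)).
In Python, from plant import r, optics, job gives the robot as it stands.
- The arm moves only by the shell command python3 -m crank 'ROWS' [FORCE]. ROWS is JSON, a list of rows, each an object with "xyz": the shift along the tool's x, y, z in units of 30 mm (1.0 is 30 mm), a list of three; "delta_rot": the turn, a rotation vector about the tool's x, y, z in degrees, a list of three; "claw": the closure, from 0 (fully open) to 1 (shut). A call has 1 to 20 rows; each row is the pose to reach, as a shift and turn from the pose commanded when the call began, along the tool's axes at that moment; what a row does not reach only later rows make up. A row lasts 1/8 s, in which the tool goes at most 62.5 mm and 10.7 degrees, less where a joint would pass 70% of its speed; a pose out of reach is approached as far as the arm can. A call with a gripper value outside its range is refused whole. The fingers move at their own pace and stop on an object; FORCE is the grip in N (left out, the last holds). Time passes only in rows, so rows that repeat a pose let the fingers close. It gives the time, the measured TCP pose, the force, the opening and the grip force at its end, in the units of the state.
- r.get_state(): the state, without advancing time (a new reading comes with each control period).
- optics.capture(name): name is "side" or "top"; returns a dict with "img" (480x640x3 uint8, blue, green, red), "fovy" (degrees; the focal length in pixels is half the picture's height over the tangent of half this angle, whatever the lens; pixels are square), "cx", "cy" (the principal point, pixels), "dist" ([k1, k2, p1, p2, k3] as OpenCV has them; the pictures are not rectified), "eye" and "rotation" of the camera in the world. Camera axes: x right, y up, looking along -z (the intrinsics and any distortion apply to the point x, -y, -z); pixel columns grow to the right and rows downward; lengths in m; the calibration is good to about 2 mm. A picture is of the moment at which its call begins. There is no depth.
- job.close_job(): hands the job in; it is judged then, once.
The state is a dict: "time_s": time; "joints": joint angles; "qd": joint speeds; "joint_torque": joint torques, N m; "tcp_pos": TCP position; "eef_rot": TCP orientation; "contact_force": force on the tool from outside, world axes, zero at the start; "moment": the same for the moment, N m; "gripper_width": finger opening in m; "gripper_force": force on a finger pad.
Only numpy, scipy, OpenCV 4.12 (cv2) and the standard library are available. Lean on these libraries where they do the work, as an engineer would, in place of code of your own. Each camera call takes 0.05 s, during which the arm holds its last target. There are 200 camera calls.

TASK

The desk phone and the router are packed in the two bays of the cardboard carton, each leaving a gap at the end away from the robot. Fill each gap with the pink foam block that fits it, ribs up and pushed right down to the carton's floor, so that the goods stay where they are and cannot slide. Leave the other things on the desk where they are.

Things in the scene. Friction and masses are not known exactly. Their poses are not given: they have to be found in the camera images.
- carton: Open cardboard carton, fixed, 210 (x) x 279 (y) x 105 mm high, walls and floor 5 mm. Inside 200 mm along x, split by a 5 mm partition 80 mm high at y = 0 into two bays 132 mm wide, centred at y = +-68.5 mm. Origin: underside centre; inner floor at z = 5 mm. x points away from the robot, turned up to 0.3 rad either way. Flaps hang outside, reaching 25 mm beyond the walls.
- phone: Ivory desk phone, loose, 700 g, 152 mm long (x), 126 wide, 62 high at the gap end (handset on top to 80). Origin: underside, middle of the end nearest the robot; x along the carton's x to its flat gap-end face at x = 152 mm. It stands in either bay, 1 to 3 mm from the carton's near wall. Its gap, from that face to the carton's far wall, is 45 to 47 mm long and as wide as the bay.
- router: Black router box with vent slots, loose, 700 g, 127 mm long (x), 126 wide, 62 high. Origin: underside, middle of the end nearest the robot; x along the carton's x to its flat gap-end face at x = 127 mm. It stands in the other bay, 1 to 3 mm from the carton's near wall; its gap, from that face to the far wall, is 70 to 72 mm long.
- narrow_block: The block for the phone's gap. Pink foam, loose, rigid, about 60 g: body 40 (x) x 124 (y) x 58 mm high, and on its middle a finger rib 36 mm (x) x 24 mm thick (y), from 58 to 100 mm height; pinch it across the 24 mm, fingers over the shoulders. Origin: underside centre; z up; same after a half turn about z. Starts on the desk at one side of the carton, the other block at the other side.
- wide_block: The block for the router's gap. Pink foam, loose, rigid, about 90 g: body 64 (x) x 124 (y) x 58 mm high, and on its middle a finger rib 60 mm (x) x 24 mm thick (y), from 58 to 100 mm height; pinch it across the 24 mm, fingers over the shoulders. Origin: underside centre; z up; same after a half turn about z. Starts on the desk at one side of the carton, the other block at the other side.
- mug: White mug, 80 mm across, 92 mm high, beyond the carton. Origin: underside centre. Not to be moved.
- memo_block: Cream paper memo block 105 x 150 x 30 mm. Origin: underside centre. Not to be moved.
- tape_dispenser: Black tape dispenser 150 x 60 mm, 87 mm high. Origin: underside centre. Not to be moved.
- stapler: Blue and black stapler 140 x 36 mm, 45 mm high. Origin: underside centre. Not to be moved.
- mouse: Dark computer mouse 105 x 62 mm, 32 mm high. Origin: underside centre. Not to be moved.
There are look-alikes about, which are no part of the job. What is shaped like the narrow_block but orange is not meant.

How it is judged:
By the outcome, as a careful person would: the job done as asked, in the order asked, and still so for the second after the job is handed in, with the robot touching nothing.
It also fails if it takes over 64 s, if anything falls off the work surface, if the arm or the gripper's body presses on something with over 40 N, if the wrist force passes 120 N, or if a joint passes its speed limit or range.

## Working session

There is one attempt and no reset: what is moved stays moved. The work goes in short steps, Python scripts to look and compute and a shell command to move; the robot and the scene stay as the last step left them, time stands still between calls to the robot, and variables do not carry over. Pictures are saved under pics/ and viewed, at most 10 in all, crops included, and the job is handed in when it is done.

```bash
ls; mkdir -p pics
python3 - <<'E'
from plant import r,optics,job
import cv2
for n in("side","top"):
    c=optics.capture(n); cv2.imwrite(f"pics/{n}0.png",c["img"]); print(n,{k:v for k,v in c.items() if k!="img"})
print(r.get_state(),r.pinch_z)
E
```

```text
pics
side {'fovy': 50.42108556743297, 'cx': 320.5478394574416, 'cy': 246.52008909423407, 'dist': array([-0.01100351,  0.        ,  0.        ,  0.        ,  0.        ]), 'eye': array([0.00263158, 0.96601206, 0.77286575]), 'rotation': array([  56.59269229,    0.60946057, -152.2440269 ])}
top {'fovy': 42.013079588326136, 'cx': 322.2623242092848, 'cy': 228.63268791029955, 'dist': array([-0.01664062,  0.        ,  0.        ,  0.        ,  0.        ]), 'eye': array([ 0.27900105, -0.05135674,  1.59386097]), 'rotation': array([  8.2568491 ,   0.49791961, -90.83456448])}
{'time_s': 0.1, 'joints': array([-5.44257540e+01,  2.05883853e+01,  6.39578579e-01, -1.79038406e-02,
       -7.01354062e+01, -1.65076339e+01]), 'qd': array([ 0.02745421, -0.08781329,  0.17828261,  0.03579972,  0.08231504,
       -0.00375651]), 'joint_torque': array([-9.79486613e-04, -5.84163272e+01,  2.93751347e+01,  7.01542094e+00,
        1.02293550e-02, -6.78629112e-05]), 'tcp_pos': array([ 0.22034531, -0.63756722,  0.22570817]), 'eef_rot': array([ 1.79914475e+02, -7.79287474e-03, -1.60939478e+02]), 'contact_force': array([-0.2138976 , -0.95490665, -0.14450214]), 'moment': array([0.01607352, 0.00518605, 0.01807617]), 'gripper_force': 0.0, 'gripper_width': 0.0877476551297039} 0.0188
```

View pics/top0.png

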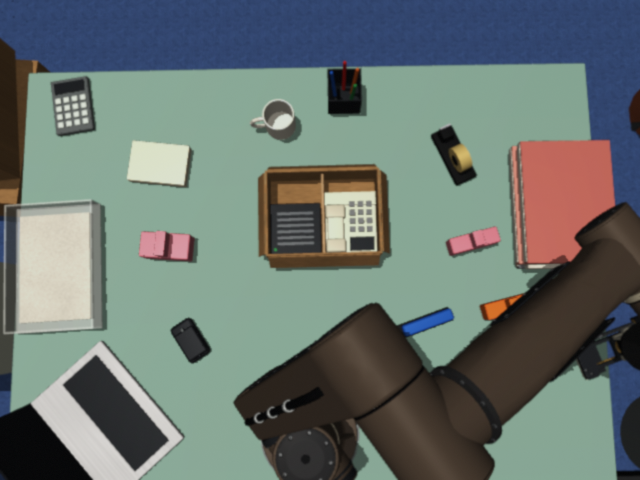

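View pics/side0.png

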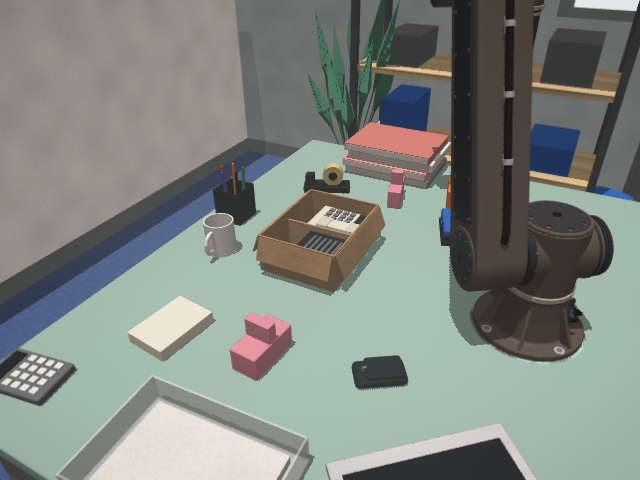

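The possible targets in the top view are:
- **Pink block, left (165,245):** the wider of the two, so wide_block.
- **Pink block, right (473,241):** slimmer, so narrow_block.
- **Orange look-alike (500,307):** not meant.

The router is in the left (+y) bay at (297,228) and the phone in the right bay at (350,222). Next I'll check the blocks and carton in one close crop.

```bash
cat > h.py <<'E'
import numpy as np,cv2
from scipy.spatial.transform import Rotation as R
from scipy.optimize import minimize
from plant import r,optics,job
class Cam:
    def __init__(s,n):
        c=optics.capture(n); s.img=c["img"]; f=240/np.tan(np.radians(c["fovy"]/2))
        s.K=np.array([[f,0,c["cx"]],[0,f,c["cy"]],[0,0,1.]]); s.d=c["dist"]
        s.R=np.diag([1,-1,-1])@R.from_euler("xyz",c["rotation"],degrees=True).as_matrix().T; s.t=-s.R@c["eye"]; s.eye=c["eye"]
    def px(s,P): return cv2.projectPoints(np.float64(P).reshape(-1,1,3),cv2.Rodrigues(s.R)[0],s.t,s.K,s.d)[0][:,0]
    def at(s,uv,z):
        u=cv2.undistortPoints(np.float64(uv).reshape(-1,1,2),s.K,s.d)[:,0]
        d=np.c_[u,np.ones(len(u))]@s.R; return s.eye+d*((z-s.eye[2])/d[:,2])[:,None]
def box(x0,x1,y0,y1,z0,z1): return np.array([[x,y,z] for x in(x0,x1) for y in(y0,y1) for z in(z0,z1)])
def block(lx,rx): return [box(-lx/2,lx/2,-.062,.062,0,.058),box(-rx/2,rx/2,-.012,.012,.058,.1)]
NB=block(.040,.036); WB=block(.064,.060)
def pink(img):
    h=cv2.cvtColor(img,cv2.COLOR_BGR2HSV).astype(int)
    return (((h[...,0]>165)|(h[...,0]<4))&(h[...,1]>60)&(h[...,2]>60)).astype(np.float32)
def sil(cam,parts,p,S=4):
    m=np.zeros((480*S,640*S),np.uint8); T=R.from_euler("z",p[2],degrees=True).as_matrix(); z=p[3] if len(p)>3 else 0
    for b in parts:
        q=(cam.px(b@T.T+[p[0],p[1],z])+.5)*S-.5
        cv2.fillConvexPoly(m,cv2.convexHull(np.round(q).astype(np.int32)),1)
    return cv2.resize(m.astype(np.float32),(640,480),interpolation=cv2.INTER_AREA)
E
python3 - <<'E'
from h import *
cs={n:Cam(n) for n in("top","side")}
for nm,parts,seed in(("narrow",NB,(473,241)),("wide",WB,(165,245))):
    p0=cs["top"].at([seed],.05)[0]
    for use in(["top"],["side"],["top","side"]):
        def cost(p):
            e=0
            for n in use:
                c=cs[n]; u=c.px([[*p0[:2],.05]])[0].astype(int); s=np.s_[max(u[1]-60,0):u[1]+60,max(u[0]-60,0):u[0]+60]
                e+=np.abs(sil(c,parts,p)[s]-pink(c.img)[s]).sum()
            return e
        best=None
        for a in (0,30,60,90,120,150):
            o=minimize(cost,[*p0[:2],a],method="Nelder-Mead",options=dict(initial_simplex=[[*p0[:2],a],[p0[0]+.02,p0[1],a],[p0[0],p0[1]+.02,a],[*p0[:2],a+20]],xatol=1e-5,fatol=.1,maxiter=150))
            if best is None or o.fun<best.fun: best=o
        print(nm,use,np.round(best.x,4),best.fun)
t=cs["top"].img; a=cv2.resize(t[155:280,250:400],None,fx=4,fy=4,interpolation=cv2.INTER_CUBIC)
cv2.imwrite("pics/carton.png",a)
s=cs["side"].img; k=lambda im,y,x:cv2.resize(im[y:y+75,x:x+100],None,fx=4,fy=4,interpolation=cv2.INTER_CUBIC)
cv2.imwrite("pics/blocks.png",np.vstack([np.hstack([k(t,205,120),k(t,205,425)]),np.hstack([k(s,305,210),k(s,150,350)])]))
E
```

```text
narrow ['top'] [  0.4689  -0.4185 195.0547] 252.875
narrow ['side'] [ 0.4734 -0.4233 15.8906] 1953.5625
narrow ['top', 'side'] [ 0.4701 -0.419  15.0161] 2238.1875
wide ['top'] [  0.4676   0.3523 173.5673] 116.5625
wide ['side'] [  0.4706   0.3518 179.2067] 191.5625
wide ['top', 'side'] [ 0.4687  0.353  -3.5326] 358.5625
```

View pics/carton.png

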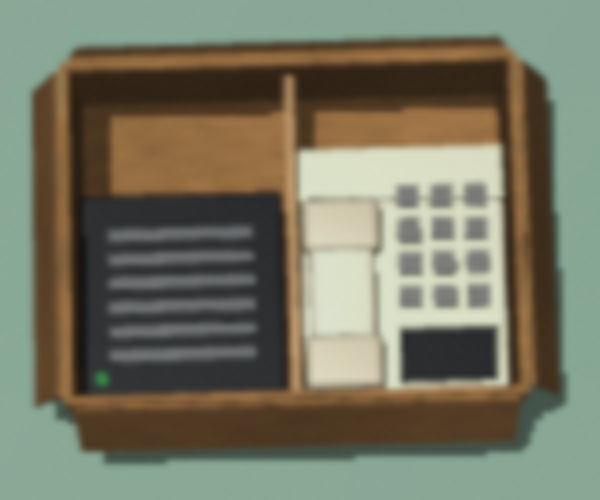

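View pics/blocks.png

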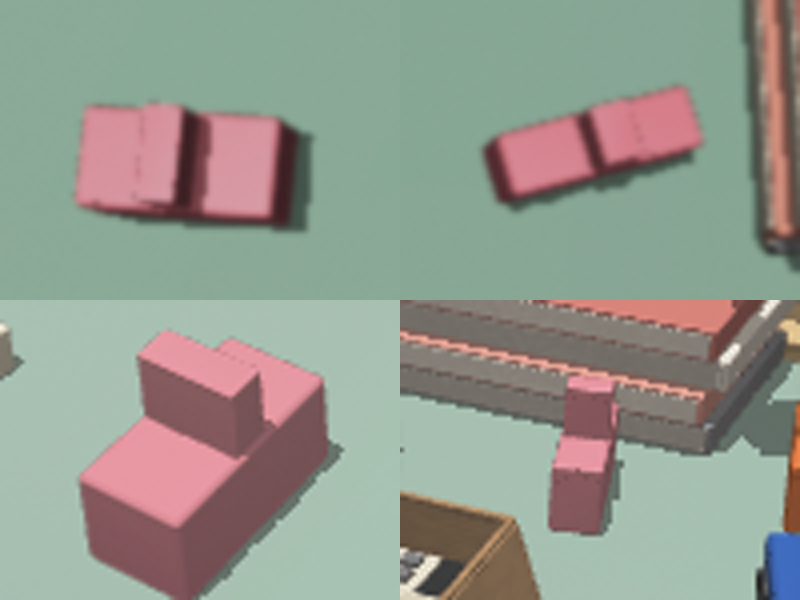

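The left block is the wide one: top crop around (165,245), with a visibly longer rib. The right block at (473,241) is the narrow pink one. The carton's rim corners in the top image are about (267,171), (379,169), (267,255) and (381,252). The router face edge is at v≈204 and the phone face edge at v≈192. Next I'll fit the carton and refine the narrow block.

```bash
cat >> h.py <<'E'
def inb(c,p): # carton frame -> world
    return np.atleast_2d(c)@R.from_euler("z",p[2],degrees=True).as_matrix().T+[p[0],p[1],0]
def tow(goal,yaw):
    "tool-axes shift in 30 mm units and turn about tool z to reach goal TCP xyz and tool-x line angle yaw (mod 180)"
    s=r.get_state(); M=R.from_euler("xyz",s["eef_rot"],degrees=True); d=M.inv().apply(np.array(goal)-s["tcp_pos"])/.03
    t=(yaw-s["eef_rot"][2]+90)%180-90
    print("xyz",np.round(d,3),"turn tool z",round(-t,2),"tcp",np.round(s["tcp_pos"],4),np.round(s["eef_rot"],2),"t",round(s["time_s"],2))
E
python3 - <<'E'
from h import *
from scipy.optimize import least_squares
cs={n:Cam(n) for n in("top","side")}; top=cs["top"]
q=lambda L:(np.array(L)+.5)/4-.5+[250,155]
rim=q([(67,66),(515,56),(69,400),(525,390)])
C=np.array([[.1025,.137,.105],[.1025,-.137,.105],[-.1025,.137,.105],[-.1025,-.137,.105]])
o=least_squares(lambda p:(top.px(inb(C,p))-rim).ravel(),[.55,0,0]); print("click",np.round(o.x,4),np.round(o.fun,2))
def ring(a,b): # dense samples on rectangle
    t=np.linspace(-1,1,120); return np.vstack([[(s*a,k*b,.105) for k in t] for s in(-1,1)]+[[(k*a,s*b,.105) for k in t] for s in(-1,1)])
V={n:cv2.GaussianBlur(np.minimum(c.img[...,2].astype(np.float32),170)*((c.img[...,2]>c.img[...,0]+25)),(0,0),.6) for n,c in cs.items()}
def cost(p,use):
    e=0
    for n in use:
        f=lambda P:cv2.remap(V[n],*[cs[n].px(inb(P,p)).astype(np.float32)[:,None,i] for i in(0,1)],cv2.INTER_LINEAR).mean()
        e+=-f(ring(.1025,.137))+.5*f(ring(.0965,.131))+.5*f(ring(.1085,.143))
    return e
for use in(["top"],["side"],["top","side"]):
    m=minimize(cost,o.x,args=(use,),method="Nelder-Mead",options=dict(initial_simplex=[o.x,o.x+[.006,0,0],o.x+[0,.006,0],o.x+[0,0,3]])); print("ring",use,np.round(m.x,4),m.fun)
    if use==["top"]: b=m.x
for nm,pts in(("router",[(90,197),(275,196)]),("phone",[(305,149),(498,146)])):
    w=top.at(q(pts),.067); print(nm,"face in carton frame",np.round((w-[b[0],b[1],0])@R.from_euler("z",b[2],degrees=True).as_matrix(),4))
p0=[.4695,-.4187,15]
for use in(["top"],["side"],["top","side"]):
    def cost2(p):
        e=0
        for n in use:
            c=cs[n]; u=c.px([[*p0[:2],.05]])[0].astype(int); w=(18,30) if n=="side" else (36,36)
            s=np.s_[u[1]-w[1]:u[1]+w[1],u[0]-w[0]:u[0]+w[0]]; e+=np.abs(sil(c,NB,p)[s]-pink(c.img)[s]).sum()
        return e
    m=minimize(cost2,p0,method="Nelder-Mead",options=dict(initial_simplex=[p0,np.add(p0,[.01,0,0]),np.add(p0,[0,.01,0]),np.add(p0,[0,0,5])])); print("narrow",use,np.round(m.x,4),m.fun)
tow([.469,-.4187,.16],15)
E
```

```text
click [ 0.5377 -0.0442  0.2932] [-0.2  -0.09  0.01  0.02 -0.13 -0.05  0.31  0.11]
ring ['top'] [ 0.5388 -0.0432  0.7751] -58.49701690673828
ring ['side'] [ 0.5418 -0.0432  0.5694] -51.289852142333984
ring ['top', 'side'] [ 0.5403 -0.0433  0.5595] -101.4708251953125
router face in carton frame [[0.0278 0.1252 0.067 ]
 [0.025  0.0103 0.067 ]]
phone face in carton frame [[ 0.0542 -0.0092  0.067 ]
 [ 0.0525 -0.1293  0.067 ]]
narrow ['top'] [ 0.4695 -0.4209 15.0353] 81.875
narrow ['side'] [ 0.4732 -0.4232 15.6361] 43.0
narrow ['top', 'side'] [ 0.4704 -0.4209 14.7232] 158.625
xyz [-10.217   4.196   2.21 ] turn tool z 4.07 tcp [ 0.2204 -0.6378  0.2262] [ 179.97   -0.   -160.93] t 0.3
```

```bash
python3 -m crank '[{"xyz":[-1,0.4,0],"delta_rot":[0,0,1],"claw":0},{"xyz":[-2.5,1,0],"delta_rot":[0,0,2],"claw":0},{"xyz":[-4,1.6,0.3],"delta_rot":[0,0,3],"claw":0},{"xyz":[-5.5,2.2,0.7],"delta_rot":[0,0,4],"claw":0},{"xyz":[-7,2.8,1.1],"delta_rot":[0,0,4],"claw":0},{"xyz":[-8.5,3.4,1.5],"delta_rot":[0,0,4],"claw":0},{"xyz":[-9.6,3.8,2],"delta_rot":[0,0,4],"claw":0},{"xyz":[-10.1,4,2.2],"delta_rot":[0,0,4],"claw":0},{"xyz":[-10.25,4.07,2.2],"delta_rot":[0,0,4],"claw":0},{"xyz":[-10.25,4.07,2.2],"delta_rot":[0,0,4],"claw":0},{"xyz":[-10.25,4.07,2.2],"delta_rot":[0,0,4],"claw":0}]' 25
python3 - <<'E'
from h import *
tow([.4713,-.422,.064],15.2)
t=Cam("top").img;s=Cam("side").img
k=lambda im,y,x:cv2.resize(im[y:y+120,x:x+100],None,fx=4,fy=4,interpolation=cv2.INTER_CUBIC)
cv2.imwrite("pics/hov.png",np.hstack([k(t,180,425),k(s,110,350)]))
E
```

```text
time_s: 1.68
tcp_pos: [0.4707, -0.4229, 0.1612]
eef_rot: [-180.0, 0.0, -165.0]
contact_force: [0.1, 1.0, 0.5]
gripper_width: 0.0876
gripper_force: 0.0
xyz [-0.027  0.027  3.239] turn tool z -0.2 tcp [ 0.4707 -0.4229  0.1612] [-1.7997e+02  3.0000e-02 -1.6500e+02] t 1.68
```

View pics/hov.png

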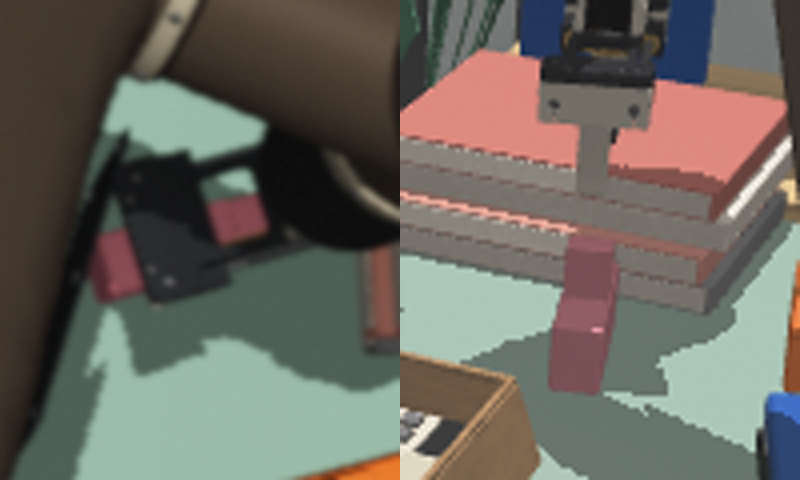

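In the side view the near finger (crop 592,170) is centred over the rib (crop 591,245), so I'll descend and grip.

```bash
python3 -m crank '[{"xyz":[0,0,1],"delta_rot":[0,0,0],"claw":0},{"xyz":[0,0,2],"delta_rot":[0,0,0],"claw":0},{"xyz":[0,0,2.8],"delta_rot":[0,0,0],"claw":0},{"xyz":[0,0,3.2],"delta_rot":[0,0,0],"claw":0},{"xyz":[0,0,3.2],"delta_rot":[0,0,0],"claw":0.3},{"xyz":[0,0,3.2],"delta_rot":[0,0,0],"claw":0.6},{"xyz":[0,0,3.2],"delta_rot":[0,0,0],"claw":0.8},{"xyz":[0,0,3.2],"delta_rot":[0,0,0],"claw":1},{"xyz":[0,0,3.2],"delta_rot":[0,0,0],"claw":1},{"xyz":[0,0,3.2],"delta_rot":[0,0,0],"claw":1}]' 25
python3 -m crank '[{"xyz":[0,0,0],"delta_rot":[0,0,0],"claw":1},{"xyz":[0,0,-0.8],"delta_rot":[0,0,0],"claw":1},{"xyz":[0,0,-2],"delta_rot":[0,0,0],"claw":1},{"xyz":[0,0,-3.5],"delta_rot":[0,0,0],"claw":1},{"xyz":[0,0,-4.5],"delta_rot":[0,0,0],"claw":1},{"xyz":[0,0,-4.5],"delta_rot":[0,0,0],"claw":1}]'
python3 - <<'E'
from h import *
# gap centre: phone bay
C=[.540,-.0435,.6]
g=inb([[.077,-.0685,0]],C)[0]; print(g)
tow([*g[:2],.192],C[2])
E
```

```text
time_s: 3.02
tcp_pos: [0.4712, -0.4221, 0.0647]
eef_rot: [-180.0, 0.0, -164.9]
contact_force: [-0.1, -0.3, 0.0]
gripper_width: 0.0329
gripper_force: 0.1
time_s: 3.78
tcp_pos: [0.4725, -0.4229, 0.2026]
eef_rot: [-179.8, 0.2, -164.9]
contact_force: [0.2, -0.5, -0.7]
gripper_width: 0.0242
gripper_force: 25.0
[ 0.6177131  -0.11118992  0.        ]
xyz [-7.378  8.773  0.347] turn tool z 14.48 tcp [ 0.4725 -0.4229  0.2026] [-179.79    0.21 -164.92] t 3.77
```

```bash
python3 -m crank '[{"xyz":[-0.6,0.7,-0.3],"delta_rot":[0,0,1],"claw":1},{"xyz":[-1.5,1.8,-0.5],"delta_rot":[0,0,3],"claw":1},{"xyz":[-2.6,3.1,-0.5],"delta_rot":[0,0,6],"claw":1},{"xyz":[-3.7,4.4,-0.5],"delta_rot":[0,0,9],"claw":1},{"xyz":[-4.8,5.7,-0.5],"delta_rot":[0,0,12],"claw":1},{"xyz":[-5.8,6.9,-0.5],"delta_rot":[0,0,14.5],"claw":1},{"xyz":[-6.7,8,-0.5],"delta_rot":[0,0,14.5],"claw":1},{"xyz":[-7.2,8.55,-0.5],"delta_rot":[0,0,14.5],"claw":1},{"xyz":[-7.38,8.77,-0.5],"delta_rot":[0,0,14.5],"claw":1},{"xyz":[-7.38,8.77,-0.5],"delta_rot":[0,0,14.5],"claw":1},{"xyz":[-7.38,8.77,-0.5],"delta_rot":[0,0,14.5],"claw":1}]'
python3 - <<'E'
from h import *
tow([.6177,-.1112,.192],.6)
T=Cam("top");S=Cam("side"); np.savez("hold.npz",t=T.img,s=S.img)
st=r.get_state(); 
for nm,c in(("t",T),("s",S)): print(nm,c.px([st["tcp_pos"]]))
k=lambda im,u:cv2.resize(im[max(u[1]-60,0):max(u[1]-60,0)+140,u[0]-65:u[0]+65],(520,560),interpolation=cv2.INTER_CUBIC)
a=[k(c.img,c.px([st["tcp_pos"]])[0].astype(int)) for c in(T,S)]
cv2.imwrite("pics/hold.png",cv2.resize(np.hstack(a),(800,430)))
E
```

```text
time_s: 5.15
tcp_pos: [0.6162, -0.1115, 0.2145]
eef_rot: [-180.0, -0.0, -179.5]
contact_force: [0.6, -0.5, -0.9]
gripper_width: 0.0239
gripper_force: 25.0
xyz [-0.052  0.008  0.749] turn tool z -0.09 tcp [ 0.6162 -0.1115  0.2145] [-1.8000e+02 -2.0000e-02 -1.7949e+02] t 5.15
t [[351.96287977 168.23154955]]
s [[307.15058956 164.50299953]]
```

View pics/hold.png

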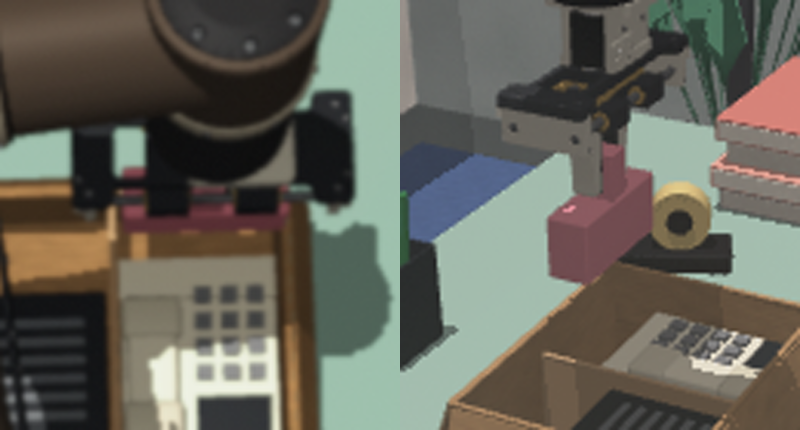

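```bash
cat > fitheld.py <<'E'
from h import *
def fit(parts,rows0,yaw,off=.064):
    st=r.get_state(); S=Cam("side"); m=pink(S.img); u=S.px([st["tcp_pos"]])[0].astype(int); t=st["tcp_pos"]
    s=np.s_[u[1]+rows0:u[1]+60,u[0]-45:u[0]+45]
    def cost(q,y=None):
        p=[q[0],t[1] if len(q)==2 else q[2],yaw,q[1]]; return np.abs(sil(S,parts,p)[s]-m[s]).sum()
    for x0 in([t[0],t[2]-off],[t[0],t[2]-off,t[1]]):
        x0=np.array(x0); b=minimize(cost,x0,method="Nelder-Mead",options=dict(initial_simplex=[x0]+[x0+.012*e for e in np.eye(len(x0))])); 
        print("tcp",np.round(t,4),"block x,z,(y)",np.round(b.x,4),"drop",round(t[2]-b.x[1],4),"dx",round(b.x[0]-t[0],4),b.fun)
E
python3 - <<'E'
from fitheld import *
fit(NB[:1],6,.5)
E
```

```text
tcp [ 0.6162 -0.1114  0.2146] block x,z,(y) [0.6145 0.1565] drop 0.0582 dx -0.0017 49.375
tcp [ 0.6162 -0.1114  0.2146] block x,z,(y) [ 0.6153  0.1566 -0.1128] drop 0.0581 dx -0.001 50.125
```

Run:
```python
from h import *
st=r.get_state(); t=st["tcp_pos"]; T=Cam("top");S=Cam("side"); out=[]
E=[(a,b) for a in range(8) for b in range(a+1,8) if bin(a^b).count("1")==1]
Cb=[box(-.1,.1,-.1345,.1345,.005,.105)+0, box(.0,.1,-.0025,.0025,.005,.085)]
for c,car,(x0,y0,w,h) in((T,[.5388,-.0432,.6],(310,150,80,110)),(S,[.5418,-.0432,.6],(255,145,130,110))):
    k=5; im=cv2.resize(c.img[y0:y0+h,x0:x0+w],None,fx=k,fy=k,interpolation=cv2.INTER_CUBIC)
    def dr(P,col):
        q=(c.px(P)-[x0,y0]+.5)*k-.5
        for a,b in E: cv2.line(im,*[tuple(int(v) for v in np.round(q[i]*8)) for i in(a,b)],col,1,cv2.LINE_AA,3)
    dr(NB[0]+[t[0],t[1],t[2]-.064],(255,255,0))
    for b in Cb: dr(inb(b,car),(0,255,0))
    out.append(im)
im=np.hstack(out); im=cv2.resize(im,None,fx=800/im.shape[1],fy=800/im.shape[1],interpolation=cv2.INTER_AREA); print(im.shape); cv2.imwrite("pics/ov.png",im)
```

```text
(419, 800, 3)
```

View pics/ov.png

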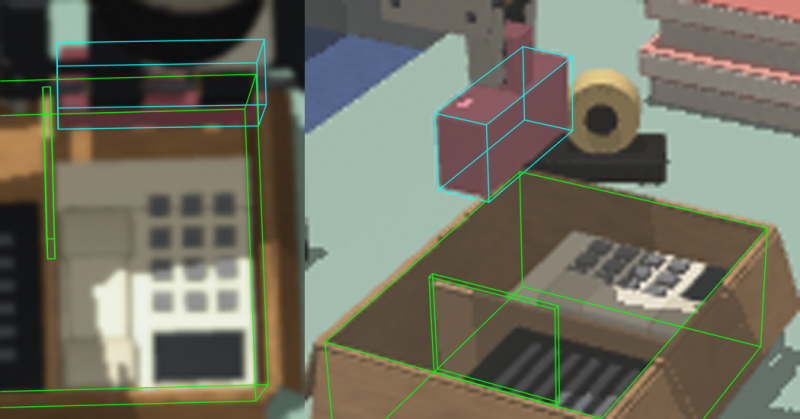

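The robot-predicted block (cyan) matches the image in both views to about 1 mm, and the carton lines match in the side view. Next I'll measure the rim and face edges as 1-D profiles in the first, arm-free pictures.

Run:
```python
from h import *
from scipy.ndimage import gaussian_filter1d as g1
for n in("top","side"):
    c=Cam(n); im=cv2.imread(f"pics/{n}0.png").astype(np.float32)[...,2]
    def prof(z,xs,ys):
        P=np.array([[x,y,z] for y in ys for x in xs]); P=inb(P,[0.5400,-.0433,.6]); u=c.px(P).astype(np.float32)
        return cv2.remap(im,u[:,:1],u[:,1:],cv2.INTER_CUBIC).reshape(len(ys),len(xs)).mean(0)
    for bay,s in(("router",1),("phone",-1)):
        ys=s*np.linspace(.04,.10,40)
        for nm,z,a,b in(("far rim",.105,.088,.118),("near rim",.105,-.118,-.088),("face",.067,.01,.07)):
            xs=np.arange(a,b,.0005); p=g1(prof(z,xs,ys),2); d=np.gradient(p)
            pk=[i for i in range(2,len(d)-2) if abs(d[i])>=abs(d[i-2:i+3]).max() and abs(d[i])>1.5]
            print(n,bay,nm,[(round(xs[i]*1000,1),round(float(d[i]),1)) for i in pk])
    if 1:
        for s in(1,-1):
            ys=np.arange(s*.137-.012,s*.137+.012,.0005); P=inb(np.array([[x,y,.105] for y in ys for x in np.linspace(-.08,.08,40)]),[.54,-.0433,.6]); u=c.px(P).astype(np.float32)
            p=g1(cv2.remap(im,u[:,:1],u[:,1:],cv2.INTER_CUBIC).reshape(len(ys),-1).mean(1),2); d=np.gradient(p)
            print(n,"side rim",[(round(ys[i]*1000,1),round(float(d[i]),1)) for i in range(2,len(d)-2) if abs(d[i])>=abs(d[i-2:i+3]).max() and abs(d[i])>1.5])
```

```text
top router far rim [(np.float64(98.0), 8.6), (np.float64(106.5), -6.3), (np.float64(113.0), 5.4)]
top router near rim [(np.float64(-111.0), 4.5), (np.float64(-101.5), -8.5)]
top router face [(np.float64(27.0), 8.8)]
top phone far rim [(np.float64(98.0), 9.0), (np.float64(106.5), -6.8), (np.float64(113.0), 4.9)]
top phone near rim [(np.float64(-110.5), 4.4), (np.float64(-105.5), 4.1), (np.float64(-98.0), -6.5)]
top phone face [(np.float64(14.5), -4.4), (np.float64(22.5), 2.2), (np.float64(29.0), 3.6), (np.float64(52.5), -5.7)]
top side rim [(np.float64(126.5), -1.8), (np.float64(134.0), 9.6), (np.float64(143.0), -4.3)]
top side rim [(np.float64(-143.0), 6.6), (np.float64(-133.5), -8.1), (np.float64(-127.5), 11.8)]
side router far rim [(np.float64(101.5), 10.4), (np.float64(107.5), -2.2)]
side router near rim [(np.float64(-110.0), 4.2), (np.float64(-107.0), -4.0), (np.float64(-104.0), 9.8), (np.float64(-99.5), -12.4), (np.float64(-91.5), -3.0)]
side router face [(np.float64(29.0), 4.9)]
side phone far rim [(np.float64(101.5), 10.1), (np.float64(107.5), -2.6)]
side phone near rim [(np.float64(-109.5), 3.8), (np.float64(-107.0), -2.4), (np.float64(-103.5), 9.4), (np.float64(-99.0), -13.8)]
side phone face [(np.float64(12.0), 4.5), (np.float64(16.5), -5.9), (np.float64(34.5), 4.5), (np.float64(55.5), -16.0)]
side side rim [(np.float64(134.5), 9.4), (np.float64(139.5), -7.2), (np.float64(144.5), 3.2)]
side side rim [(np.float64(-142.5), 3.6), (np.float64(-134.5), -6.1)]
```

```bash
python3 -m crank '[{"xyz":[-0.03,0.01,0.5],"delta_rot":[0,0,0],"claw":1},{"xyz":[-0.03,0.01,1],"delta_rot":[0,0,0],"claw":1},{"xyz":[-0.03,0.01,1.3],"delta_rot":[0,0,0],"claw":1},{"xyz":[-0.03,0.01,1.4],"delta_rot":[0,0,0],"claw":1},{"xyz":[-0.03,0.01,1.5],"delta_rot":[0,0,0],"claw":1},{"xyz":[-0.03,0.01,1.6],"delta_rot":[0,0,0],"claw":1},{"xyz":[-0.03,0.01,1.7],"delta_rot":[0,0,0],"claw":1}]'
python3 - <<'E'
from fitheld import *
c=Cam("side"); cv2.imwrite("pics/d1.png",c.img)
from scipy.ndimage import gaussian_filter1d as g1
st=r.get_state(); t=st["tcp_pos"]; print(np.round(st["contact_force"],1))
# side: near vertical end-face edge + top edges: profile along x at fixed y,z
def pr(c,z,ys,a,b):
    xs=np.arange(a,b,.0005); im=c.img.astype(np.float32)[...,2]
    P=np.array([[t[0]+x,t[1]+y,z] for y in ys for x in xs]); u=c.px(P).astype(np.float32)
    p=g1(cv2.remap(im,u[:,:1],u[:,1:],cv2.INTER_CUBIC).reshape(len(ys),-1).mean(0),2); d=np.gradient(p)
    return [(round(float(xs[i])*1000,1),round(float(d[i]),1)) for i in range(2,len(d)-2) if abs(d[i])>=abs(d[i-2:i+3]).max() and abs(d[i])>1.5]
print("side end face mid-height, edges expected +-20:",pr(c,t[2]-.064+.029,[.062],-.035,.035))
print("side top face near edge -20:",pr(c,t[2]-.006,np.linspace(.03,.055,20),-.035,.035))
T=Cam("top"); print("top, top-face near edge -20:",pr(T,t[2]-.006,np.linspace(-.04,-.03,10),-.035,-.005),"bottom edge",pr(T,t[2]-.064,np.linspace(-.05,.05,30),-.035,-.005))
E
```

```text
time_s: 6.38
tcp_pos: [0.6177, -0.1102, 0.1637]
eef_rot: [180.0, 0.0, -179.4]
contact_force: [-0.2, -0.5, -0.3]
gripper_width: 0.024
gripper_force: 25.0
[ 0.4  0.1 -1.8]
side end face mid-height, edges expected +-20: [(19.5, 6.5)]
side top face near edge -20: [(-19.5, 2.9), (7.0, 5.0), (14.0, -5.6), (21.0, 2.9)]
top, top-face near edge -20: [(-20.5, -6.0)] bottom edge [(-31.0, -3.7), (-8.0, -2.4)]
```

```bash
python3 -m crank '[{"xyz":[0.02,-0.02,0.4],"delta_rot":[0,0,0],"claw":1},{"xyz":[0.02,-0.02,0.8],"delta_rot":[0,0,0],"claw":1},{"xyz":[0.02,-0.02,0.95],"delta_rot":[0,0,0],"claw":1},{"xyz":[0.02,-0.02,1.1],"delta_rot":[0,0,0],"claw":1},{"xyz":[0.02,-0.02,1.2],"delta_rot":[0,0,0],"claw":1},{"xyz":[0.02,-0.02,1.3],"delta_rot":[0,0,0],"claw":1},{"xyz":[0.02,-0.02,1.3],"delta_rot":[0,0,0],"claw":1}]'
```

```text
time_s: 7.35
tcp_pos: [0.6168, -0.1108, 0.1244]
eef_rot: [-180.0, -0.0, -179.4]
contact_force: [0.1, 0.3, -0.9]
gripper_width: 0.0237
gripper_force: 25.0
```

```bash
python3 -m crank '[{"xyz":[0,0,0.4],"delta_rot":[0,0,0],"claw":1},{"xyz":[0,0,0.9],"delta_rot":[0,0,0],"claw":1},{"xyz":[0,0,1.3],"delta_rot":[0,0,0],"claw":1},{"xyz":[0,0,1.6],"delta_rot":[0,0,0],"claw":1},{"xyz":[0,0,1.7],"delta_rot":[0,0,0],"claw":1},{"xyz":[0,0,1.76],"delta_rot":[0,0,0],"claw":1},{"xyz":[0,0,1.82],"delta_rot":[0,0,0],"claw":1},{"xyz":[0,0,1.86],"delta_rot":[0,0,0],"claw":1}]'
```

```text
time_s: 8.35
tcp_pos: [0.6173, -0.1108, 0.0695]
eef_rot: [-180.0, 0.1, -179.4]
contact_force: [-4.2, 2.4, 11.1]
gripper_width: 0.0242
gripper_force: 25.0
```

Floor contact came at the expected height (11 N), so I'll release and lift.

```bash
python3 -m crank '[{"xyz":[0,0,0],"delta_rot":[0,0,0],"claw":0.5},{"xyz":[0,0,0],"delta_rot":[0,0,0],"claw":0.5},{"xyz":[0,0,0],"delta_rot":[0,0,0],"claw":0.5},{"xyz":[0,0,0],"delta_rot":[0,0,0],"claw":0.5},{"xyz":[0,0,-1],"delta_rot":[0,0,0],"claw":0.5},{"xyz":[0,0,-2.5],"delta_rot":[0,0,0],"claw":0.5},{"xyz":[0,0,-4],"delta_rot":[0,0,0],"claw":0.3},{"xyz":[0,0,-4],"delta_rot":[0,0,0],"claw":0},{"xyz":[0,0,-4],"delta_rot":[0,0,0],"claw":0}]'
python3 - <<'E'
from h import *
# refit wide block from first pictures, several thresholds, yaw
class I: pass
cs={n:Cam(n) for n in("top","side")}
for n,c in cs.items(): c.im0=cv2.imread(f"pics/{n}0.png")
def pk(img):
    h=cv2.cvtColor(img,cv2.COLOR_BGR2HSV).astype(int); return (((h[...,0]>160)|(h[...,0]<8))&(h[...,1]>60)).astype(np.float32)
p0=[.469,.352,-3.5]
for use in(["top"],["side"],["top","side"]):
    def cost(p):
        e=0
        for n in use:
            c=cs[n]; u=c.px([[*p0[:2],.05]])[0].astype(int); s=np.s_[u[1]-45:u[1]+45,u[0]-45:u[0]+45]; e+=np.abs(sil(c,WB,p)[s]-pk(c.im0)[s]).sum()
        return e
    m=min((minimize(cost,[p0[0],p0[1],a],method="Nelder-Mead",options=dict(initial_simplex=[[*p0[:2],a],np.add([*p0[:2],a],[.01,0,0]),np.add([*p0[:2],a],[0,.01,0]),np.add([*p0[:2],a],[0,0,5])])) for a in(-8,-4,0)),key=lambda o:o.fun); print(use,np.round(m.x,4),m.fun)
tow([.469,.352,.19],-3.5)
E
```

```text
time_s: 9.48
tcp_pos: [0.6166, -0.1107, 0.1884]
eef_rot: [180.0, -0.0, -179.4]
contact_force: [-0.1, 0.3, -1.3]
gripper_width: 0.0684
gripper_force: 0.0
['top'] [ 0.4678  0.3524 -5.4821] 114.6875
['side'] [ 0.4703  0.3523 -0.0395] 190.0
['top', 'side'] [ 0.4683  0.353  -3.8259] 360.25
xyz [ 4.755 15.472 -0.074] turn tool z 4.06 tcp [ 0.6161 -0.1108  0.1874] [ 1.7999e+02 -1.3000e-01 -1.7944e+02] t 9.57
```

```bash
python3 -m crank '[{"xyz":[0.3,0.9,0],"delta_rot":[0,0,1],"claw":0},{"xyz":[0.8,2.5,0],"delta_rot":[0,0,2],"claw":0},{"xyz":[1.3,4.3,0],"delta_rot":[0,0,3],"claw":0},{"xyz":[1.9,6.1,0],"delta_rot":[0,0,4],"claw":0},{"xyz":[2.4,7.9,0],"delta_rot":[0,0,5.3],"claw":0},{"xyz":[3,9.7,0],"delta_rot":[0,0,5.3],"claw":0},{"xyz":[3.5,11.5,0],"delta_rot":[0,0,5.3],"claw":0},{"xyz":[4.1,13.3,0],"delta_rot":[0,0,5.3],"claw":0},{"xyz":[4.5,14.7,0.3],"delta_rot":[0,0,5.3],"claw":0},{"xyz":[4.7,15.3,0.6],"delta_rot":[0,0,5.3],"claw":0},{"xyz":[4.755,15.47,0.8],"delta_rot":[0,0,5.3],"claw":0},{"xyz":[4.755,15.47,0.8],"delta_rot":[0,0,5.3],"claw":0},{"xyz":[4.755,15.47,0.8],"delta_rot":[0,0,5.3],"claw":0}]'
python3 - <<'E'
from h import *
tow([.469,.352,.065],-4.8)
t=Cam("top").img;s=Cam("side").img
k=lambda im,y,x:cv2.resize(im[y:y+120,x:x+100],None,fx=4,fy=4,interpolation=cv2.INTER_CUBIC)
cv2.imwrite("pics/hov2.png",cv2.hconcat([k(t,180,260),k(s,260,210)]))
E
```

```text
time_s: 11.2
tcp_pos: [0.4702, 0.3509, 0.1649]
eef_rot: [-180.0, 0.0, 175.2]
contact_force: [0.1, -0.4, 0.4]
gripper_width: 0.0877
gripper_force: 0.0
xyz [0.042 0.035 3.33 ] turn tool z 0.0 tcp [0.4702 0.3509 0.1649] [-179.99    0.    175.2 ] t 11.2
```

View pics/hov2.png

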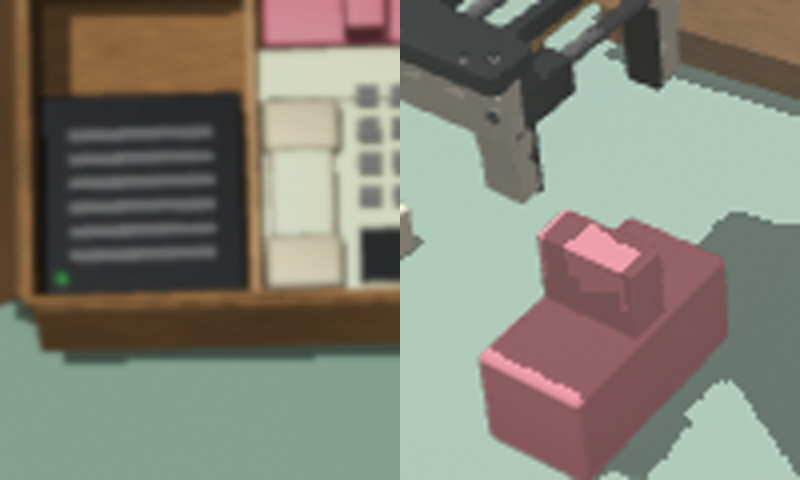

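The narrow block is seated in the phone bay (top crop 330,20), and the fingers straddle the wide block's rib. I'll descend and grip, with time for a full closure.

```bash
python3 -m crank '[{"xyz":[0.02,0.02,1],"delta_rot":[0,0,0],"claw":0},{"xyz":[0.03,0.03,2.2],"delta_rot":[0,0,0],"claw":0},{"xyz":[0.03,0.03,3],"delta_rot":[0,0,0],"claw":0},{"xyz":[0.03,0.03,3.33],"delta_rot":[0,0,0],"claw":0},{"xyz":[0.03,0.03,3.33],"delta_rot":[0,0,0],"claw":0.6},{"xyz":[0.03,0.03,3.33],"delta_rot":[0,0,0],"claw":1},{"xyz":[0.03,0.03,3.33],"delta_rot":[0,0,0],"claw":1},{"xyz":[0.03,0.03,3.33],"delta_rot":[0,0,0],"claw":1},{"xyz":[0.03,0.03,3.33],"delta_rot":[0,0,0],"claw":1},{"xyz":[0.03,0.03,3.33],"delta_rot":[0,0,0],"claw":1},{"xyz":[0.03,0.03,3.33],"delta_rot":[0,0,0],"claw":1},{"xyz":[0.03,0.03,3.33],"delta_rot":[0,0,0],"claw":1}]' 25
python3 -m crank '[{"xyz":[0,0,-0.5],"delta_rot":[0,0,0],"claw":1},{"xyz":[0,0,-1.8],"delta_rot":[0,0,0],"claw":1},{"xyz":[0,0,-3.5],"delta_rot":[0,0,0],"claw":1},{"xyz":[0,0,-4.8],"delta_rot":[0,0,0],"claw":1},{"xyz":[0,0,-5],"delta_rot":[0,0,0],"claw":1}]'
python3 - <<'E'
from h import *
C=[.5400,-.0433,.6]
# top: face 27(+.5), wall 98; side: face 29, wall 101.5 -> robot frame about 28..99.8
g=inb([[.0645,.0685,0]],C)[0]; print(g); tow([*g[:2],.215],.6)
E
```

```text
time_s: 12.8
tcp_pos: [0.4689, 0.353, 0.0649]
eef_rot: [180.0, 0.0, 175.3]
contact_force: [-0.5, 0.1, -0.4]
gripper_width: 0.0237
gripper_force: 25.0
time_s: 13.42
tcp_pos: [0.47, 0.354, 0.2194]
eef_rot: [179.7, 0.2, 175.3]
contact_force: [0.8, 0.0, -0.8]
gripper_width: 0.0239
gripper_force: 25.0
[0.60377915 0.02587167 0.        ]
xyz [ -5.343 -10.534   0.111] turn tool z -5.31 tcp [0.47   0.354  0.2194] [179.7    0.22 175.29] t 13.43
```

```bash
python3 -m crank '[{"xyz":[-0.4,-0.8,0],"delta_rot":[0,0,-1],"claw":1},{"xyz":[-1,-2,0],"delta_rot":[0,0,-2],"claw":1},{"xyz":[-1.7,-3.4,0],"delta_rot":[0,0,-3],"claw":1},{"xyz":[-2.5,-4.9,0],"delta_rot":[0,0,-4],"claw":1},{"xyz":[-3.2,-6.4,0],"delta_rot":[0,0,-5.3],"claw":1},{"xyz":[-4,-7.9,0],"delta_rot":[0,0,-5.3],"claw":1},{"xyz":[-4.7,-9.3,0],"delta_rot":[0,0,-5.3],"claw":1},{"xyz":[-5.2,-10.2,0],"delta_rot":[0,0,-5.3],"claw":1},{"xyz":[-5.35,-10.53,0.5],"delta_rot":[0,0,-5.3],"claw":1},{"xyz":[-5.35,-10.53,1],"delta_rot":[0,0,-5.3],"claw":1},{"xyz":[-5.35,-10.53,1.2],"delta_rot":[0,0,-5.3],"claw":1},{"xyz":[-5.35,-10.53,1.2],"delta_rot":[0,0,-5.3],"claw":1}]'
cat > edges.py <<'E'
from h import *
from scipy.ndimage import gaussian_filter1d as g1
t=r.get_state()["tcp_pos"]
def pr(c,z,ys,a,b):
    xs=np.arange(a,b,.0005); im=c.img.astype(np.float32)[...,2]
    P=np.array([[t[0]+x,t[1]+y,z] for y in ys for x in xs]); u=c.px(P).astype(np.float32)
    p=g1(cv2.remap(im,u[:,:1],u[:,1:],cv2.INTER_CUBIC).reshape(len(ys),-1).mean(0),2); d=np.gradient(p)
    return [(round(float(xs[i])*1000,1),round(float(d[i]),1)) for i in range(2,len(d)-2) if abs(d[i])>=abs(d[i-2:i+3]).max() and abs(d[i])>1.5]
S=Cam("side");T=Cam("top")
print("side end face +-32:",pr(S,t[2]-.065+.029,[.062],-.045,.045),pr(S,t[2]-.065+.045,[.062],-.045,.045))
for y in(.02,.03,.04,.05): print("side top face",pr(S,t[2]-.007,[y],-.045,.045))
for y in(-.05,-.035,.035,.05): print("top near edge -32",pr(T,t[2]-.007,[y],-.045,-.015))
tow([.6038,.0259,.065],.6)
E
python3 edges.py
```

```text
time_s: 14.92
tcp_pos: [0.6022, 0.0256, 0.1781]
eef_rot: [-180.0, -0.1, -179.4]
contact_force: [-0.2, -0.5, -0.7]
gripper_width: 0.0239
gripper_force: 25.0
side end face +-32: [(30.0, 8.0)] [(31.0, 5.2)]
side top face [(-32.5, 3.0), (31.5, 3.1)]
side top face [(-32.0, 2.8), (-11.5, -1.7), (-7.5, 4.5), (-3.0, -3.2), (1.5, 7.3), (6.0, -4.5), (34.0, 2.7)]
side top face [(-32.5, 2.7), (-18.0, 13.5), (7.5, 1.5), (12.0, -13.1), (27.0, 14.0), (31.0, -10.0)]
side top face [(-32.5, 2.8), (26.5, 2.0), (32.5, 1.8)]
top near edge -32 [(-31.5, 4.6)]
top near edge -32 [(-31.5, 4.3), (-20.5, -10.1)]
top near edge -32 [(-43.0, -3.5), (-32.5, 4.5), (-21.0, -9.8)]
top near edge -32 [(-32.5, 4.2), (-21.0, -9.1)]
xyz [-0.03   0.01   3.808] turn tool z 0.04 tcp [0.6028 0.0256 0.1792] [ 1.8000e+02  3.0000e-02 -1.7936e+02] t 15.03
```

```bash
python3 -m crank '[{"xyz":[-0.035,0.01,0.3],"delta_rot":[0,0,0],"claw":1},{"xyz":[-0.035,0.01,0.6],"delta_rot":[0,0,0],"claw":1},{"xyz":[-0.035,0.01,0.9],"delta_rot":[0,0,0],"claw":1},{"xyz":[-0.035,0.01,1.2],"delta_rot":[0,0,0],"claw":1},{"xyz":[-0.035,0.01,1.4],"delta_rot":[0,0,0],"claw":1},{"xyz":[-0.035,0.01,1.55],"delta_rot":[0,0,0],"claw":1},{"xyz":[-0.035,0.01,1.7],"delta_rot":[0,0,0],"claw":1},{"xyz":[-0.035,0.01,1.8],"delta_rot":[0,0,0],"claw":1}]'
```

```text
time_s: 16.02
tcp_pos: [0.6038, 0.0251, 0.1247]
eef_rot: [180.0, 0.0, -179.4]
contact_force: [-0.8, 0.1, -1.1]
gripper_width: 0.0237
gripper_force: 25.0
```

Bottom is at z≈0.060, below the router's top, with no contact. I'll continue to the floor.

```bash
python3 -m crank '[{"xyz":[0,0,0.4],"delta_rot":[0,0,0],"claw":1},{"xyz":[0,0,0.9],"delta_rot":[0,0,0],"claw":1},{"xyz":[0,0,1.3],"delta_rot":[0,0,0],"claw":1},{"xyz":[0,0,1.6],"delta_rot":[0,0,0],"claw":1},{"xyz":[0,0,1.7],"delta_rot":[0,0,0],"claw":1},{"xyz":[0,0,1.76],"delta_rot":[0,0,0],"claw":1},{"xyz":[0,0,1.82],"delta_rot":[0,0,0],"claw":1},{"xyz":[0,0,1.85],"delta_rot":[0,0,0],"claw":1}]'
```

```text
time_s: 17.02
tcp_pos: [0.604, 0.0252, 0.0699]
eef_rot: [180.0, 0.0, -179.4]
contact_force: [-2.1, 1.0, 7.7]
gripper_width: 0.0237
gripper_force: 25.0
```

```bash
python3 -m crank '[{"xyz":[0,0,0],"delta_rot":[0,0,0],"claw":0.5},{"xyz":[0,0,0],"delta_rot":[0,0,0],"claw":0.5},{"xyz":[0,0,0],"delta_rot":[0,0,0],"claw":0.5},{"xyz":[0,0,0],"delta_rot":[0,0,0],"claw":0.5},{"xyz":[0,0,-1],"delta_rot":[0,0,0],"claw":0.5},{"xyz":[0,0,-2.5],"delta_rot":[0,0,0],"claw":0.5},{"xyz":[0,0,-4],"delta_rot":[0,0,0],"claw":0.5},{"xyz":[0.5,1.5,-4.5],"delta_rot":[0,0,0],"claw":0.3},{"xyz":[1.2,3.2,-4.5],"delta_rot":[0,0,0],"claw":0.3},{"xyz":[1.8,4.9,-4.5],"delta_rot":[0,0,0],"claw":0.3},{"xyz":[2.4,6.6,-4.5],"delta_rot":[0,0,0],"claw":0.3},{"xyz":[3,8.3,-4.5],"delta_rot":[0,0,0],"claw":0.3},{"xyz":[3.5,9.8,-4.5],"delta_rot":[0,0,0],"claw":0.3},{"xyz":[3.5,10,-4.5],"delta_rot":[0,0,0],"claw":0.3},{"xyz":[3.5,10,-4.5],"delta_rot":[0,0,0],"claw":0.3}]'
python3 - <<'E'
from h import *
t=Cam("top").img;s=Cam("side").img
cv2.imwrite("pics/fin.png",np.hstack([cv2.resize(t[150:280,250:400],(450,390),interpolation=cv2.INTER_CUBIC),cv2.resize(s[180:310,240:356],(348,390),interpolation=cv2.INTER_CUBIC)]))
E
```

```text
time_s: 18.9
tcp_pos: [0.4956, 0.3243, 0.2042]
eef_rot: [-180.0, -0.0, -179.4]
contact_force: [-0.5, 0.1, 0.2]
gripper_width: 0.0613
gripper_force: 0.0
```

View pics/fin.png

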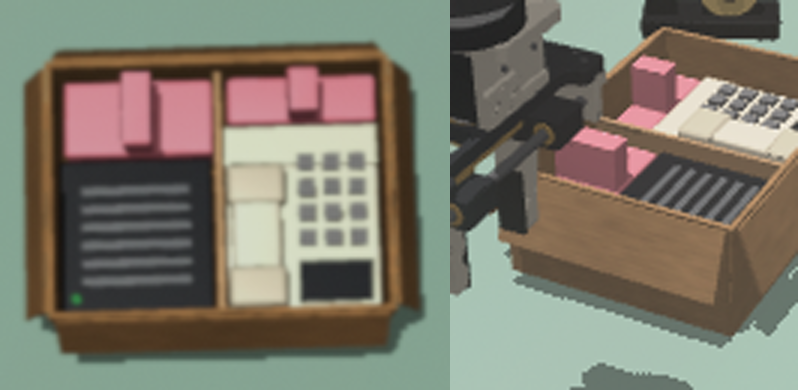

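Both blocks are flat in their gaps, ribs up (top crop 137,110 and 302,90), and the goods look unmoved. Handing in.

```bash
python3 -c "
from plant import job
print(job.close_job())"
```

```text
the job is handed in; nothing more can be done
None
```

The narrow block is in the phone's gap and the wide block in the router's gap, both ribs up and lowered until they met the carton floor, and the job was handed in at about 19 s.

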